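Lock the hob by feeling for its hidden notch

TASK

Lock the gas hob before the guests leave: turn its sprung bar-handled metal safety knob slowly clockwise, without letting it fly back, and feel for the spot where it turns light just before it stiffens again: the hidden lock notch. Hold it there and press it gently straight down until it is fully home, then let go. Anywhere else it cannot go down, so never lean hard on the knob or the hob, and leave the mug, the jar and the mill where they stand.

Things in the scene. Friction and masses are not known exactly. Their poses are not given: they have to be found in the camera images.
- hob: Black one-burner table gas hob, fixed: 300 x 420 mm, flat top 45 mm above the worktop. Origin under its centre on the worktop; x along the short side, away from the robot, y along the long side.
- knob_foot (a point): Point on the hob's top in the safety knob's axis (hob x -60, y -130 mm), fixed. Round it stands a steel collar 72 mm across, 12 mm high. The grey metal knob in it has a round skirt 60 mm across, its top 20 mm above this point when up, and on the skirt an upright grip bar 50 long x 14 thick x 30 mm high, its top 50 mm above this point.
- knob_grip (a point): Point in the safety knob's axis where the TCP should be to pinch the grip bar across its thickness with the tool pointing down: 23 mm above the skirt's top, 7 mm under the bar's top. It moves with the knob. x along the bar, y across it (the way the fingers close), z up. A short black line on top marks the bar's +x end.
- knob_turn (a joint): Turn of the safety knob, rad, clockwise seen from above, from its stop at 0 to 1.7; it starts at 0. A spring turns it back when let go. Turning it takes about 0.25 to 0.35 N m; from some 0.25 rad before the unseen notch's centre it falls to about 0.1, and from about 0.03 before the centre it climbs, to 0.5 or more until 0.25 past it. The notch's centre is anywhere from 0.55 to 1.4, new each time.
- knob_press (a joint): How far the safety knob is pressed down, in m: 0 up, 0.008 fully home (skirt flush with the collar). Within about 0.1 rad of the notch's centre it slides down against about 3 N of friction and stays down, locked against turning; anywhere else it meets a ledge after 1 to 2 mm.
- tap (a point): Top centre of a plain fixed round burner tap, 40 mm across, 20 mm high, on the hob; it is not the safety knob.
- burner (a point): Centre of the burner on the hob's top. Its square pan support reaches 115 mm from here at the corners and 38 mm high.
- mug: White mug, 80 mm across, 90 mm high, loose, standing right of the hob; origin under its centre.
- jar: Glass jar with a steel cap, 72 mm across, 110 mm high, loose, standing left of the hob; origin under its centre.
- mill: Dark wooden pepper mill, 54 mm across, 136 mm high, loose, standing right of the hob, beyond the mug; origin under its centre.
There are look-alikes about, which are no part of the job. Of the things that look like the mill, take the one that is nearest to the robot's base at the start.

How it is judged:
By the outcome, as a careful person would: the job done as asked, in the order asked, and still so for the second after the job is handed in, with the robot touching nothing.
It also fails if it takes over 64 s, if anything falls off the work surface, if the arm or the gripper's body presses on something with over 40 N, if the wrist force passes 120 N, or if a joint passes its speed limit or range.

ROBOT

A 6-joint arm with a two-finger parallel gripper is mounted at the origin on the work surface. World frame = base frame: x ahead of the robot, y to its left, z up, the work surface at z = 0. Lengths are in m, angles in rad, forces in N, time in s.
With the tool pointing down it reaches from about 0.35 to 0.775 m from the base axis. Payload 7.3 kg.
Tool frame: the origin (TCP) lies between the finger pads, 19 mm behind the fingertips; this is the grasp point; z points along the fingers, y is the line along which they close (so a half turn about z gives the same grasp; the last joint's range is limited). The gripper opens to 92 mm and grips with 3 to 60 N. Pads are 19 mm wide; open, the fingers measure 130 mm over their backs; the gripper's body (75 mm by 190 mm) begins 47 mm behind the grasp point.
Start: joints at [0.997, 0.342, 1.524, -0, 1.275, -0.146], TCP at [0.218, 0.478, 0.246] pointing down, gripper open.
Joint ranges: [-2.53, 2.53], [-0.77, 2.02], [0.04, 2.7], [-1, 4.14], [0.28, 2.66], [-3.11, 3.11]. Speed limits (rad/s): [2.57, 2.57, 3.14, 3.14, 3.14, 3.14].

INTERFACE

Orientations are given as [roll, pitch, yaw] about the fixed x, y, z axes, in that order (R = Rz(yaw) Ry(pitch) Rx(roll)).
In Python, from cell import * gives the robot as it stands.
- The arm moves only by the tool arm_command, never from a script. Its arguments are lists of equal length, an entry for each row: "xyz": the shift along the world's x, y, z in mm, a list of three; "spin": the turn about the world's z in degrees. In form: {"xyz": [[tx, ty, tz], ...], "spin": [spin, ...]}. A call has 1 to 20 rows; each row shifts and turns the commanded pose from where the row before left it; what a row does not reach is not made up. A row lasts 1/10 s, in which the tool goes at most 50 mm and 8.59 degrees, less where a joint would pass 70% of its speed; a pose out of reach is approached as far as the arm can. A call with a gripper value outside its range is refused whole. "jaw" is the opening, from -1 (shut) to 1 (fully open), set as the call begins (left out, the last holds). The fingers move at their own pace and stop on an object; "squeeze" is the grip in N (left out, the last holds). Time passes only in rows, so rows that do not move let the fingers close. It gives the time, the measured TCP pose, the force, the opening and the grip force at its end, in the units of the state.
- observe(): the state, without advancing time (a new reading comes with each control period).
- read_camera(name): name is "scene" or "top" or "wrist"; returns a dict with "img" (400x640x3 uint8, red, green, blue), "depth" (400x640 float32, m along the optical axis (not along the pixel's ray), 0 where there is no reading), "fx", "fy", "cx", "cy" (pixels), "world_from_camera" (4x4, takes a point from camera to world coordinates). Camera axes: x right, y up, looking along -z (the intrinsics and any distortion apply to the point x, -y, -z); pixel columns grow to the right and rows downward; lengths in m; the calibration is good to about 2 mm. A picture is of the moment at which its call begins.
- hand_in(): hands the job in; it is judged then, once.
The state is a dict: "time": time; "qpos": joint angles; "qvel": joint speeds; "joint_efforts": joint torques, N m; "tool_pos": TCP position; "tool_rot": TCP orientation; "contact_force": force on the tool from outside, world axes, zero at the start; "torque": the same for the moment, N m; "opening": finger opening in m; "grip_force": force on a finger pad.
Only numpy, scipy, OpenCV 4.12 (cv2) and the standard library are available. Lean on these libraries where they do the work, as an engineer would, in place of code of your own. Each camera call takes 0.05 s, during which the arm holds its last target. There are 200 camera calls.

## Working session

There is one attempt and no reset: what is moved stays moved. The work goes in short steps, Python scripts to look and compute and a tool call to move; the robot and the scene stay as the last step left them, time stands still between calls to the robot, and variables do not carry over. Pictures are saved under pics/ and viewed, at most 10 in all, crops included, and the job is handed in when it is done.

Besides the shell and the picture viewer there is one more tool, called after "Emit:" as a command line: name --pt "numbers of a row" for each row, then --argument value for the rest. arm_command: Moves the arm, as the interface text tells. Its arguments: {"type":"object","properties":{"xyz":{"type":"array","items":{"type":"array","items":{"type":"number"}}},"spin":{"type":"array","items":{"type":"number"}},"jaw":{"type":"number"},"squeeze":{"type":"number"}},"required":["xyz","spin"]}

```bash
mkdir -p pics; python3 - <<'E'
from cell import *
import cv2,numpy as np
s=observe();print({k:np.round(v,3).tolist() for k,v in s.items()})
a=[]
for n in("scene","top"):
    c=read_camera(n);np.savez(f"pics/{n}0.npz",**c)
    print(n,c["fx"],c["fy"],c["cx"],c["cy"],c["world_from_camera"].round(3).tolist(),[k for k in c])
    cv2.imwrite(f"pics/{n}0.png",c["img"][:,:,::-1])
E
```

```text
{'time': 0.0, 'qpos': [0.997, 0.343, 1.525, -0.0, 1.275, -0.146], 'qvel': [-0.001, -0.001, 0.001, 0.002, 0.001, -0.001], 'joint_efforts': [-0.0, -43.126, -24.421, 0.072, 0.056, -0.0], 'tool_pos': [0.218, 0.477, 0.245], 'tool_rot': [-3.14, -0.0, 2.714], 'contact_force': [-0.319, -0.361, 0.111], 'torque': [-0.005, -0.026, 0.004], 'grip_force': 0.0, 'opening': 0.092}
scene 505.4805270755976 505.4805270755976 316.14093330102617 197.81742165437066 [[0.661, -0.51, 0.55, 1.252], [0.75, 0.466, -0.469, -0.544], [-0.017, 0.722, 0.691, 0.894], [0.0, 0.0, 0.0, 1.0]] ['img', 'depth', 'fx', 'fy', 'cx', 'cy', 'world_from_camera']
top 453.71792489508283 453.71792489508283 312.53224239082226 204.15206900189312 [[0.154, 0.968, -0.199, 0.347], [-0.988, 0.151, -0.031, 0.013], [0.0, 0.202, 0.979, 1.237], [0.0, 0.0, 0.0, 1.0]] ['img', 'depth', 'fx', 'fy', 'cx', 'cy', 'world_from_camera']
```

View pics/top0.png

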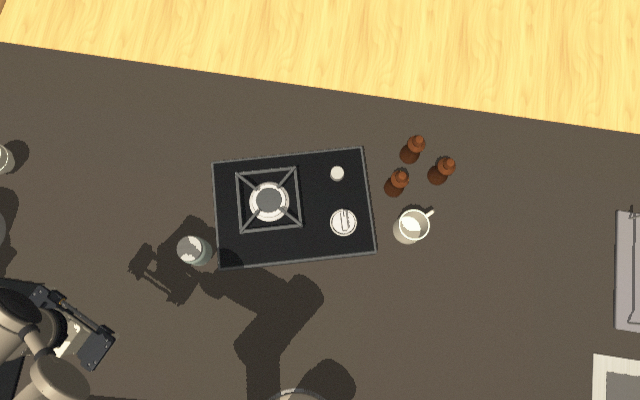

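View pics/scene0.png

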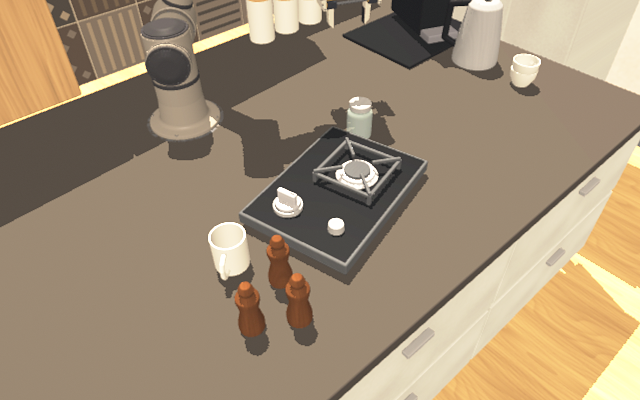

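```bash
cat > h.py <<'E'
import numpy as np,cv2
def cloud(c):
    v,u=np.mgrid[:400,:640];d=c["depth"]
    P=np.stack([(u-c["cx"])/c["fx"]*d,-(v-c["cy"])/c["fy"]*d,-d],-1);T=c["world_from_camera"]
    return P@T[:3,:3].T+T[:3,3]
def ray(c,u,v,z):
    T=c["world_from_camera"];r=T[:3,:3]@[(u-c["cx"])/c["fx"],-(v-c["cy"])/c["fy"],-1];o=T[:3,3]
    return (o+r*(z-o[2])/r[2])
E
python3 - <<'E'
from h import *
for n in("top","scene"):
    c=dict(np.load(f"pics/{n}0.npz"));P=cloud(c);z=P[...,2]
    # hob top
    near=np.hypot(P[...,0]-.5,P[...,1]+.0)<.4
    m=(abs(z-.045)<.008)&near&(c["depth"]>0)
    m=cv2.morphologyEx(m.astype(np.uint8),cv2.MORPH_OPEN,np.ones((3,3)))
    k,l,st,ce=cv2.connectedComponentsWithStats(m);i=1+np.argmax(st[1:,4])
    q=P[l==i][:,:2].astype(np.float32)
    r=cv2.minAreaRect(q*1000);print(n,"hob",r,np.median(z[l==i]),st[i])
    C=np.array(r[0])/1000;R=cv2.boxPoints(r)/1000;print(R.round(3).tolist())
    u0,v0=(343,222) if n=="top" else (288,204)
    w=np.zeros((400,640),bool);w[v0-22:v0+20,u0-22:u0+22]=1
    b=w&(z>.082)&(z<.105);p=P[b]
    rr=cv2.minAreaRect(p[:,:2].astype(np.float32)*1000);print("bar",b.sum(),p.mean(0).round(4),p[:,2].max(),rr)
    s=w&(z>.058)&(z<.072);p=P[s];print("skirt",s.sum(),p.mean(0).round(4),cv2.minEnclosingCircle(p[:,:2].astype(np.float32)*1000))
    if n=="top":
        for nm,(u,v) in dict(tap=(337,173),m1=(399,178),m2=(416,143),m3=(447,165),mug=(412,225),jar=(194,250)).items():
            print(nm,np.median(P[v-3:v+4,u-3:u+4].reshape(-1,3),0).round(3),)
t=cv2.imread("pics/top0.png");s=cv2.imread("pics/scene0.png")
f=lambda a:cv2.resize(a,(400,400),interpolation=cv2.INTER_CUBIC)
cv2.imwrite("pics/crop.png",np.hstack([f(t[195:245,320:370]),f(s[175:225,265:315])]))
E
```

```text
top hob ((575.056640625, 104.55476379394531), (300.676025390625, 420.3543701171875), 15.168497085571289) 0.044306890299747326 [  211   147   166   124 12406]
[[0.375, 0.2680000066757202], [0.48500001430511475, -0.1379999965429306], [0.7749999761581421, -0.05900000035762787], [0.6650000214576721, 0.34700000286102295]]
bar 111 [ 0.5501 -0.0364  0.093 ] 0.09866760131156882 ((550.6603393554688, -36.885108947753906), (48.99099349975586, 14.264884948730469), 15.47076416015625)
skirt 306 [ 0.549  -0.0369  0.0637] ((550.1420288085938, -37.323509216308594), 35.24211502075195)
tap [ 0.68  -0.002  0.064]
m1 [ 0.672 -0.157  0.131]
m2 [ 0.771 -0.191  0.127]
m3 [ 0.724 -0.273  0.131]
mug [ 0.582 -0.227  0.004]
jar [0.416 0.322 0.109]
scene hob ((577.3425903320312, 103.67135620117188), (301.590576171875, 425.1742248535156), 15.075979232788086) 0.044495655650205634 [  239   126   189   142 10223]
[[0.37599998712539673, 0.27000001072883606], [0.4869999885559082, -0.14100000262260437], [0.777999997138977, -0.06199999898672104], [0.6679999828338623, 0.3479999899864197]]
bar 147 [ 0.5566 -0.039   0.091 ] 0.09630358370234893 ((554.8506469726562, -37.43633270263672), (49.470577239990234, 16.450525283813477), 15.733354568481445)
skirt 257 [ 0.5611 -0.0463  0.064 ] ((556.7013549804688, -38.64293670654297), 34.97509765625)
```

View pics/crop.png

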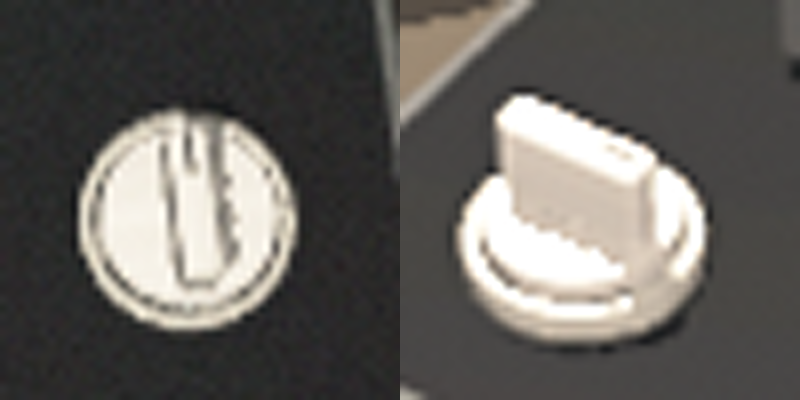

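The enlarged crop shows the safety knob: the barred one at top px (343,222) / scene px (288,204), 50×14 bar, mark at the far end. The plain stub at top (337,173) is the tap. Of the three mills at top (399,178), (416,143) and (447,165), the nearest to the base is (399,178); it must only be avoided. The hob frame and the bar agree on the knob axis ≈ (0.551,-0.037), bar yaw ≈ 15.2°.

Emit:
arm_command --pt "10 -15 0" --pt "16 -26 0" --pt "17 -26 0" --pt "17 -26 0" --pt "17 -26 0" --pt "17 -26 0" --pt "17 -26 0" --pt "17 -26 0" --pt "17 -26 0" --pt "17 -26 -5" --pt "17 -26 -5" --pt "17 -26 -5" --pt "17 -26 -5" --pt "17 -26 -5" --pt "17 -26 -5" --pt "17 -26 -5" --pt "17 -26 -5" --pt "17 -26 -5" --pt "17 -26 -5" --pt "17 -31 -5" --spin '[2,2,2,2,2,2,2,2,2,2,2,2,2,2,2,2,2,2,2,2]' --jaw 0.1

```text
time: 2.1
tool_pos: [0.5501, -0.0371, 0.1899]
tool_rot: [3.141, -0.001, -2.869]
contact_force: [0.5, 0.1, 0.7]
opening: 0.0502
grip_force: 0.0
```

Emit:
arm_command --pt "0 0 0" --pt "0 0 0" --pt "0 0 0" --spin '[0,0,0]'

```text
time: 2.4
tool_pos: [0.5492, -0.0355, 0.1904]
tool_rot: [3.141, -0.001, -2.871]
contact_force: [0.4, -0.2, -0.6]
opening: 0.0504
grip_force: 0.0
```

```bash
python3 - <<'E'
from cell import *
from h import *
c=read_camera("wrist");P=cloud(c);z=P[...,2];d=c["depth"]>0
cv2.imwrite("pics/w0.png",c["img"][:,:,::-1])
n=np.hypot(P[...,0]-.551,P[...,1]+.037)<.05
b=d&n&(z>.089)&(z<.1);p=P[b];print(b.sum(),np.median(p[:,2]) if b.any() else 0)
if b.any():print(cv2.minAreaRect(p[:,:2].astype(np.float32)*1000))
print(observe()["tool_pos"],observe()["torque"])
E
```

```text
1327 0.09463162609948597
((553.6971435546875, -36.84777069091797), (49.65375518798828, 13.937018394470215), 15.810699462890625)
[ 0.54927458 -0.0352955   0.19061061] [0.09071021 0.09504968 0.02728326]
```

View pics/w0.png

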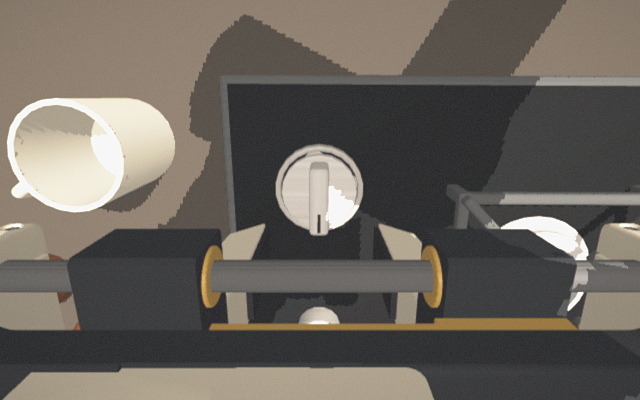

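The wrist view shows the barred knob at (319,188), mark at (318,222), centred between the fingers. Averaged axis is (0.552,-0.037), yaw 15.5°. Descending.

Emit:
arm_command --pt "2 -1.5 -10" --pt "0.5 0 -15" --pt "0 0 -15" --pt "0 0 -15" --pt "0 0 -10" --pt "0 0 -10" --pt "0 0 -8" --pt "0 0 -6" --pt "0 0 -5" --pt "0 0 -4" --pt "0 0 -3" --pt "0 0 0" --pt "0 0 0" --spin '[0,0,0,0,0,0,0,0,0,0,0,0,0]'

```text
time: 3.75
tool_pos: [0.5524, -0.0378, 0.0897]
tool_rot: [-3.142, 0.0, -2.871]
contact_force: [-0.5, 0.1, 0.8]
opening: 0.0502
grip_force: 0.0
```

Emit:
arm_command --pt "0 0 0" --pt "0 0 0" --pt "0 0 0" --pt "0 0 0" --pt "0 0 0" --pt "0 0 0" --pt "0 0 0" --pt "0 0 0" --spin '[0,0,0,0,0,0,0,0]' --jaw -1 --squeeze 45

```text
time: 4.55
tool_pos: [0.5521, -0.0371, 0.0896]
tool_rot: [3.14, -0.0, -2.871]
contact_force: [-0.8, 5.4, 1.9]
opening: 0.0137
grip_force: 45.0
```

```bash
cat > s.py <<'E'
from cell import *
import numpy as np
s=observe();print(s["time"],"yaw",np.degrees(s["tool_rot"][2]).round(2),"pos",(s["tool_pos"]*1000).round(1),"F",s["contact_force"].round(2),"T",s["torque"].round(3),"e6",s["joint_efforts"][5].round(3),"q6",s["qpos"][5].round(3),s["opening"],s["grip_force"])
E
python3 s.py
```

```text
4.55 yaw -164.52 pos [552.1 -37.1  89.6] F [-0.81  5.44  1.94] T [0.936 0.131 0.016] e6 -0.079 q6 -2.048 0.013732795559490989 44.96971607208252
```

Emit:
arm_command --pt "0 0.4 0" --pt "0 0 0" --pt "0 0 0" --pt "0 0 0" --pt "0 0 0" --pt "0 0 0" --pt "0 0 0" --pt "0 0 0" --pt "0 0 0" --pt "0 0 0" --spin '[-0.5,-1,-1,-1,-1,-1,-0.5,0,0,0]'

```text
time: 5.55
tool_pos: [0.5521, -0.0371, 0.0895]
tool_rot: [3.141, -0.0, -2.976]
contact_force: [-0.7, 5.1, 3.4]
opening: 0.0138
grip_force: 45.0
```

```bash
python3 s.py
```

```text
5.55 yaw -170.53 pos [552.1 -37.1  89.5] F [-0.72  5.12  3.44] T [1.019 0.266 0.355] e6 0.328 q6 -1.942 0.013790904388146156 45.0414776802063
```

Emit:
arm_command --pt "0 0 0" --pt "0 0 0" --pt "0 0 0" --pt "0 0 0" --pt "0 0 0" --pt "0 0 0" --pt "0 0 0" --pt "0 0 0" --pt "0 0 0" --pt "0 0 0" --spin '[-1,-1,-1,-1,-1,-1,-1,-1,0,0]'

```text
time: 6.55
tool_pos: [0.5521, -0.0371, 0.0895]
tool_rot: [3.141, -0.001, -3.116]
contact_force: [-0.6, 5.4, 2.2]
opening: 0.0138
grip_force: 45.0
```

```bash
python3 s.py
```

```text
6.55 yaw -178.53 pos [552.1 -37.1  89.5] F [-0.64  5.38  2.21] T [1.037 0.143 0.27 ] e6 0.32 q6 -1.802 0.013823774297155386 45.03203809261322
```

Emit:
arm_command --pt "0 0 0" --pt "0 0 0" --pt "0 0 0" --pt "0 0 0" --pt "0 0 0" --pt "0 0 0" --spin '[-1,-1,-1,-1,0,0]'

```text
time: 7.15
tool_pos: [0.5521, -0.0371, 0.0895]
tool_rot: [3.141, -0.001, 3.097]
contact_force: [-2.1, 4.6, 2.4]
opening: 0.0136
grip_force: 45.0
```

```bash
python3 s.py
```

```text
7.15 yaw 177.46 pos [552.1 -37.1  89.5] F [-2.12  4.57  2.41] T [0.952 0.421 0.265] e6 0.307 q6 -1.733 0.013624502359042005 45.028406381607056
```

Emit:
arm_command --pt "0 0 0" --pt "0 0 0" --pt "0 0 0" --pt "0 0 0" --pt "0 0 0" --pt "0 0 0" --spin '[-1,-1,-1,-1,0,0]'

```text
time: 7.75
tool_pos: [0.5521, -0.0371, 0.0895]
tool_rot: [3.141, -0.001, 3.027]
contact_force: [-0.2, 5.2, 1.5]
opening: 0.0137
grip_force: 45.0
```

```bash
python3 s.py
```

```text
7.75 yaw 173.46 pos [552.1 -37.1  89.5] F [-0.23  5.21  1.46] T [0.951 0.094 0.31 ] e6 0.283 q6 -1.663 0.013746340438967969 45.01622021198273
```

Emit:
arm_command --pt "0 0 0" --pt "0 0 0" --pt "0 0 0" --pt "0 0 0" --pt "0 0 0" --pt "0 0 0" --spin '[-1,-1,-1,-1,0,0]'

```text
time: 8.35
tool_pos: [0.5521, -0.037, 0.0895]
tool_rot: [3.141, -0.001, 2.957]
contact_force: [-1.1, 5.6, 2.1]
opening: 0.0137
grip_force: 45.0
```

```bash
python3 s.py
```

```text
8.35 yaw 169.44 pos [552.1 -37.   89.5] F [-1.14  5.59  2.1 ] T [0.947 0.316 0.073] e6 0.129 q6 -1.593 0.013687059242816803 44.982646107673645
```

Light zone entered between 22° and 26°. Going on in small steps.

Emit:
arm_command --pt "0 0 0" --pt "0 0 0" --pt "0 0 0" --pt "0 0 0" --pt "0 0 0" --pt "0 0 0" --spin '[-1,-1,-1,-1,0,0]'

```text
time: 8.95
tool_pos: [0.5521, -0.0371, 0.0895]
tool_rot: [3.141, -0.001, 2.888]
contact_force: [-1.2, 5.9, 1.3]
opening: 0.0137
grip_force: 45.0
```

```bash
python3 s.py
```

```text
8.95 yaw 165.46 pos [552.1 -37.1  89.5] F [-1.19  5.91  1.35] T [0.947 0.283 0.247] e6 0.272 q6 -1.523 0.01369492006208094 45.01670837402344
```

Emit:
arm_command --pt "0 0 0" --pt "0 0 0" --pt "0 0 0" --pt "0 0 0" --pt "0 0 0" --pt "0 0 0" --spin '[-0.5,-0.5,-0.5,-0.5,0,0]'

```text
time: 9.55
tool_pos: [0.5521, -0.037, 0.0895]
tool_rot: [3.141, -0.001, 2.853]
contact_force: [-1.1, 5.0, 2.7]
opening: 0.0138
grip_force: 45.0
```

```bash
python3 s.py
```

```text
9.55 yaw 163.46 pos [552.1 -37.   89.5] F [-1.08  4.98  2.75] T [0.914 0.276 0.257] e6 0.288 q6 -1.488 0.0137778584105322 45.023987889289856
```

Emit:
arm_command --pt "0 0 0" --pt "0 0 0" --pt "0 0 0" --pt "0 0 0" --pt "0 0 0" --pt "0 0 0" --spin '[-0.5,-0.5,-0.5,-0.5,0,0]'

```text
time: 10.15
tool_pos: [0.5521, -0.037, 0.0895]
tool_rot: [3.141, -0.001, 2.818]
contact_force: [-0.9, 5.2, 1.1]
opening: 0.0136
grip_force: 45.0
```

```bash
python3 s.py
```

```text
10.15 yaw 161.45 pos [552.1 -37.   89.5] F [-0.93  5.16  1.15] T [0.98  0.267 0.203] e6 0.179 q6 -1.453 0.013620962581602948 44.992952942848206
```

The 26° dip was too narrow (torque back to ~0.25 by 30°), so it is not the notch. Continuing.

Emit:
arm_command --pt "0 0 0" --pt "0 0 0" --pt "0 0 0" --pt "0 0 0" --pt "0 0 0" --pt "0 0 0" --spin '[-0.5,-0.5,-0.5,-0.5,0,0]'

```text
time: 10.75
tool_pos: [0.5521, -0.037, 0.0895]
tool_rot: [3.141, -0.001, 2.783]
contact_force: [-1.4, 5.2, 1.4]
opening: 0.014
grip_force: 45.0
```

```bash
python3 s.py
```

```text
10.75 yaw 159.46 pos [552.1 -37.   89.5] F [-1.41  5.21  1.41] T [0.951 0.265 0.299] e6 0.291 q6 -1.418 0.013979855249844627 45.024935603141785
```

Emit:
arm_command --pt "0 0 0" --pt "0 0 0" --pt "0 0 0" --pt "0 0 0" --pt "0 0 0" --pt "0 0 0" --spin '[-0.5,-0.5,-0.5,-0.5,0,0]'

```text
time: 11.35
tool_pos: [0.552, -0.0371, 0.0895]
tool_rot: [3.141, -0.001, 2.749]
contact_force: [-1.0, 5.2, 1.9]
opening: 0.0136
grip_force: 45.1
```

```bash
python3 s.py
```

```text
11.35 yaw 157.49 pos [552.  -37.1  89.5] F [-1.05  5.17  1.89] T [0.953 0.339 0.464] e6 0.476 q6 -1.384 0.013646431327305673 45.11691212654114
```

Emit:
arm_command --pt "0 0 0" --pt "0 0 0" --pt "0 0 0" --pt "0 0 0" --pt "0 0 0" --pt "0 0 0" --spin '[-0.5,-0.5,-0.5,-0.5,0,0]'

```text
time: 11.95
tool_pos: [0.552, -0.0371, 0.0895]
tool_rot: [-3.142, -0.001, 2.714]
contact_force: [-2.6, 4.8, 2.3]
opening: 0.0137
grip_force: 45.2
```

```bash
python3 s.py
```

```text
11.95 yaw 155.5 pos [552.  -37.1  89.5] F [-2.64  4.78  2.3 ] T [0.913 0.31  0.504] e6 0.526 q6 -1.349 0.013652510701346699 45.15242636203766
```

Torque now climbs past the normal band (0.30 at 36°, 0.46 at 38°, 0.50 at 40°). The climb puts the notch centre at ≈36–37°, which matches the drop at 22–24°. Easing back 3.5° and checking the torque there.

Emit:
arm_command --pt "0 0 0" --pt "0 0 0" --pt "0 0 0" --pt "0 0 0" --pt "0 0 0" --pt "0 0 0" --pt "0 0 0" --pt "0 0 0" --pt "0 0 0" --spin '[0.5,0.5,0.5,0.5,0.5,0.5,0.5,0,0]'

```text
time: 12.85
tool_pos: [0.552, -0.0371, 0.0895]
tool_rot: [3.141, -0.001, 2.774]
contact_force: [-1.7, 4.7, 1.2]
opening: 0.0137
grip_force: 45.0
```

```bash
python3 s.py; python3 - <<'E'
from cell import *
from h import *
c=read_camera("top");P=cloud(c)
cv2.imwrite("pics/t1.png",cv2.resize(c["img"][190:255,310:380,::-1],(700,600),interpolation=cv2.INTER_CUBIC))
E
python3 s.py
```

```text
12.85 yaw 158.96 pos [552.  -37.1  89.5] F [-1.7   4.66  1.24] T [0.978 0.268 0.221] e6 0.25 q6 -1.41 0.013666198036642922 45.01405477523804
12.9 yaw 158.96 pos [552.  -37.   89.5] F [-1.77  5.29  1.53] T [0.875 0.272 0.296] e6 0.254 q6 -1.41 0.01385500693095444 45.01431405544281
```

Torque at 36.5° is 0.25. A gentle press in 1 mm steps will decide; I'll stop if the force climbs.

Emit:
arm_command --pt "0 0 -0.5" --pt "0 0 -0.5" --pt "0 0 0" --spin '[0,0,0]'

```text
time: 13.2
tool_pos: [0.5521, -0.0371, 0.0885]
tool_rot: [3.141, -0.001, 2.774]
contact_force: [-1.8, 4.6, 2.0]
opening: 0.0139
grip_force: 45.0
```

Emit:
arm_command --pt "0 0 -0.4" --pt "0 0 -0.3" --pt "0 0 0" --spin '[0,0,0]'

```text
time: 13.5
tool_pos: [0.5521, -0.037, 0.0878]
tool_rot: [3.141, -0.001, 2.774]
contact_force: [-0.9, 5.1, 2.2]
opening: 0.0137
grip_force: 45.0
```

```bash
python3 s.py
```

```text
13.5 yaw 158.96 pos [552.1 -37.   87.8] F [-0.86  5.09  2.19] T [0.928 0.274 0.288] e6 0.254 q6 -1.41 0.013727969545207096 45.01452684402466
```

Emit:
arm_command --pt "0 0 -0.3" --pt "0 0 -0.2" --pt "0 0 0" --spin '[0,0,0]'

```text
time: 13.8
tool_pos: [0.552, -0.037, 0.0873]
tool_rot: [3.141, -0.001, 2.774]
contact_force: [-1.2, 5.4, 2.0]
opening: 0.0139
grip_force: 45.0
```

```bash
python3 s.py
```

```text
13.8 yaw 158.96 pos [552.  -37.   87.3] F [-1.2   5.41  1.99] T [0.901 0.337 0.258] e6 0.254 q6 -1.41 0.013862943383286173 45.01473784446716
```

Emit:
arm_command --pt "0 0 -0.3" --pt "0 0 -0.2" --pt "0 0 0" --spin '[0,0,0]'

```text
time: 14.1
tool_pos: [0.5521, -0.037, 0.0868]
tool_rot: [3.141, -0.001, 2.774]
contact_force: [-2.2, 4.8, 2.5]
opening: 0.0137
grip_force: 45.0
```

```bash
python3 s.py
```

```text
14.1 yaw 158.96 pos [552.1 -37.   86.8] F [-2.2   4.83  2.55] T [0.961 0.272 0.243] e6 0.254 q6 -1.41 0.013683540077958705 45.01474678516388
```

2.7 mm down with only ~2.5 N, so there is no ledge: this is the notch. Continuing to the bottom.

Emit:
arm_command --pt "0 0 -0.5" --pt "0 0 -0.5" --pt "0 0 -0.5" --pt "0 0 -0.5" --pt "0 0 -0.5" --pt "0 0 -0.5" --pt "0 0 -0.5" --pt "0 0 -0.5" --pt "0 0 -0.3" --pt "0 0 0" --pt "0 0 0" --spin '[0,0,0,0,0,0,0,0,0,0,0]'

```text
time: 15.2
tool_pos: [0.552, -0.037, 0.0825]
tool_rot: [3.141, -0.001, 2.774]
contact_force: [-2.0, 5.4, 2.2]
opening: 0.014
grip_force: 45.0
```

Emit:
arm_command --pt "0 0 -0.3" --pt "0 0 -0.3" --pt "0 0 0" --pt "0 0 0" --spin '[0,0,0,0]'

```text
time: 15.6
tool_pos: [0.5521, -0.037, 0.0819]
tool_rot: [3.141, -0.001, 2.774]
contact_force: [-2.1, 4.7, 3.7]
opening: 0.0134
grip_force: 45.0
```

```bash
python3 s.py
```

```text
15.6 yaw 158.96 pos [552.1 -37.   81.9] F [-2.13  4.71  3.71] T [0.925 0.303 0.245] e6 0.254 q6 -1.41 0.013438982336054455 45.014827251434326
```

Emit:
arm_command --pt "0 0 -0.3" --pt "0 0 0" --pt "0 0 0" --spin '[0,0,0]'

```text
time: 15.9
tool_pos: [0.552, -0.037, 0.0816]
tool_rot: [3.141, -0.001, 2.774]
contact_force: [-2.0, 5.9, 3.0]
opening: 0.0138
grip_force: 45.0
```

Emit:
arm_command --pt "0 0 -0.2" --pt "0 0 0" --pt "0 0 0" --spin '[0,0,0]'

```text
time: 16.2
tool_pos: [0.552, -0.037, 0.0816]
tool_rot: [3.141, -0.001, 2.774]
contact_force: [-1.9, 5.9, 3.8]
opening: 0.0139
grip_force: 45.0
```

```bash
python3 s.py
```

```text
16.2 yaw 158.96 pos [552.  -37.   81.6] F [-1.85  5.86  3.81] T [1.034 0.393 0.228] e6 0.254 q6 -1.41 0.01385781398689204 45.01628637313843
```

Emit:
arm_command --pt "0 0 -0.3" --pt "0 0 0" --pt "0 0 0" --spin '[0,0,0]'

```text
time: 16.5
tool_pos: [0.5521, -0.037, 0.0815]
tool_rot: [3.141, -0.0, 2.774]
contact_force: [-2.8, 4.6, 5.8]
opening: 0.0136
grip_force: 45.0
```

```bash
python3 s.py
```

```text
16.5 yaw 158.96 pos [552.1 -37.   81.5] F [-2.79  4.63  5.81] T [0.944 0.453 0.313] e6 0.253 q6 -1.41 0.013592111750900155 45.01843214035034
```

It bottoms at 8.0 mm with force rising. Relaxing, opening, and rising straight up.

Emit:
arm_command --pt "0 0 0.3" --pt "0 0 0" --pt "0 0 0" --pt "0 0 0" --pt "0 0 0" --pt "0 0 0" --spin '[0,0,0,0,0,0]' --jaw 0.1

```text
time: 17.1
tool_pos: [0.5523, -0.0375, 0.0814]
tool_rot: [-3.142, 0.0, 2.775]
contact_force: [-0.5, 0.2, 0.3]
opening: 0.0498
grip_force: 0.0
```

Emit:
arm_command --pt "0 0 2" --pt "0 0 5" --pt "0 0 10" --pt "0 0 15" --pt "0 0 20" --pt "0 0 20" --pt "0 0 20" --pt "0 0 20" --pt "0 0 10" --pt "0 0 0" --pt "0 0 0" --spin '[0,0,0,0,0,0,0,0,0,0,0]'

```text
time: 18.2
tool_pos: [0.552, -0.0373, 0.2031]
tool_rot: [-3.142, -0.001, 2.775]
contact_force: [-1.2, -0.6, -0.9]
opening: 0.0505
grip_force: 0.0
```

```bash
python3 - <<'E'
from cell import *
from h import *
c=read_camera("wrist");P=cloud(c);z=P[...,2]
cv2.imwrite("pics/w1.png",c["img"][:,:,::-1])
n=(np.hypot(P[...,0]-.552,P[...,1]+.037)<.045)&(c["depth"]>0)
b=n&(z>.075)&(z<.1);p=P[b];print(b.sum(),np.median(p[:,2]),cv2.minAreaRect(p[:,:2].astype(np.float32)*1000))
E
python3 s.py
```

```text
1157 0.08659660748872916 ((554.1041259765625, -36.6595458984375), (13.940350532531738, 50.00835037231445), 72.00321960449219)
18.25 yaw 158.99 pos [551.8 -37.2 202.6] F [ 0.08 -0.12 -0.19] T [-0.033  0.029 -0.004] e6 -0.0 q6 -1.41 0.05084559075226908 0.0
```

View pics/w1.png

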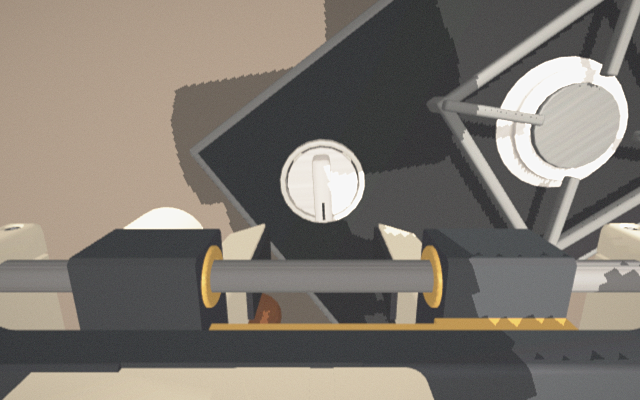

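The wrist view shows the knob at (322,181), turned about 34° and still down. The bar top fell from 94.6 to 86.6 mm, so it is 8 mm home with nothing touching it.

```bash
python3 -c "
from cell import *
print(hand_in())"
```

```text
the job is handed in; nothing more can be done
None
```

The hob is locked and the job is handed in: the safety knob was turned clockwise about 36° to the notch, pressed gently the full 8 mm home and let go; it stayed down, and the arm went nowhere near the mug, jar or mill.

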